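# Stand a microscope eyepiece on its narrow barrel for inspection

### The arm

A 6-joint arm with a two-finger parallel gripper is mounted at the origin on the work surface. World frame = base frame: x ahead of the robot, y to its left, z up, the work surface at z = 0. Lengths are in m, angles in rad, forces in N, time in s.
With the tool pointing down it reaches from about 0.35 to 0.775 m from the base axis. Payload 7.3 kg.
Tool frame: the origin (TCP) lies on the centre line of the jaws, within the pads' length; the fingertips stand 11 mm ahead of it and the grasp point (between the pads) lies 8 mm behind it; y points along the fingers, z is the direction in which the jaws open and shut, and the axes are right-handed (so a half turn about y gives the same grasp; the last joint's range is limited). The gripper opens to 92 mm and grips with 3 to 60 N. Pads are 19 mm wide; open, the fingers measure 130 mm over their backs; the gripper's body (75 mm by 190 mm) begins 47 mm behind the grasp point.
Start: joints at [-1.279, 0.342, 1.524, -0, 1.275, -0.146], TCP at [0.223, -0.475, 0.238] pointing down, gripper open.
Joint ranges: [-2.53, 2.53], [-0.77, 2.02], [0.04, 2.7], [-1, 4.14], [0.28, 2.66], [-3.11, 3.11]. Speed limits (rad/s): [2.57, 2.57, 3.14, 3.14, 3.14, 3.14].

### API

Orientations are given as [roll, pitch, yaw] about the fixed x, y, z axes, in that order (R = Rz(yaw) Ry(pitch) Rx(roll)).
In Python, from cell import robot, cams gives the robot as it stands.
- The arm moves only by the tool apply_moves, never from a script. Its argument "plan" is a list of rows, each a list of 7 numbers: the shift along the tool's x, y, z in m, then the turn, a rotation vector about the tool's x, y, z in degrees, then the gripper command: -1 is fully open, 1 is shut, values between are in proportion. A call has exactly 5 rows; each row is the pose to reach, as a shift and turn from the pose commanded when the call began, along the tool's axes at that moment; what a row does not reach only later rows make up. A row lasts 1/8 s, in which the tool goes at most 62.5 mm and 10.7 degrees, less where a joint would pass 70% of its speed; a pose out of reach is approached as far as the arm can. A call with a gripper value outside its range is refused whole. The fingers move at their own pace and stop on an object; "squeeze" is the grip in N (left out, the last holds). Time passes only in rows, so rows that repeat a pose let the fingers close, or fill a call up. It gives the time, the measured TCP pose, the force and the opening at its end, in the units of the state.
- robot.observe(): the state, without advancing time (a new reading comes with each control period).
- cams.read_camera(name): name is "scene" or "top" or "wrist"; returns the picture (384x512x3 uint8, blue, green, red); there is no depth.
- cams.calibration(name): a dict with "fx", "fy", "cx", "cy" (pixels), "dist" ([k1, k2, p1, p2, k3] as OpenCV has them; the pictures are not rectified), "extrinsics" (4x4, takes a point from world to camera coordinates); the wrist camera has in their place "T_tool_cam" (4x4, takes a point from camera to tool coordinates, whose origin is the TCP and whose axes are the tool frame's). Camera axes: x right, y up, looking along -z (the intrinsics and any distortion apply to the point x, -y, -z); pixel columns grow to the right and rows downward; lengths in m; the calibration is good to about 2 mm. A picture is of the moment at which its call begins: read the wrist's pose just before it. calibration takes no time and is no camera call.
- robot.hand_in(): hands the job in, once; it reports no verdict.
The state is a dict: "time": time; "qpos": joint angles; "qvel": joint speeds; "joint_efforts": joint torques, N m; "tool_pos": TCP position; "tool_rot": TCP orientation; "contact_force": force on the tool from outside, world axes, zero at the start; "torque": the same for the moment, N m; "opening": finger opening in m.
Only numpy, scipy, OpenCV 4.12 (cv2) and the standard library are available. Lean on these libraries where they do the work, as an engineer would, in place of code of your own. Each camera call takes 0.05 s, during which the arm holds its last target. There are 200 camera calls.

### The job

Lift the eyepiece with the orange ring out of the rack and stand it upright, on its narrow steel barrel, in the middle of the white-topped inspection stand. It is top-heavy: set it down gently, let go only once it rests on the stand, release slowly so that it stays standing still by itself, and leave the other two eyepieces in the rack alone.

Things in the scene. Friction and masses are not known exactly. Their poses are not given: they have to be found in the camera images.
- orange_eyepiece_center (a point): Eyepiece to move: upright, 80 mm tall, about 120 g. Lower 35 mm: steel barrel 23 mm across with a flat foot; above it a round black head 42 mm across (straight from 38 to 70 mm above the foot, narrowing to 37 mm at the top) with an orange ring around it and an orange rim on top. Point: on its axis, half-way up (40 mm above the foot); z up the axis. It starts in one of the rack's three holes.
- green_eyepiece_center (a point): The same eyepiece with a green ring, in another hole; point half-way up. Leave alone. The rack: fixed grey block 70 x 250 mm, 26 mm high, three holes in a row 85 mm apart along its length; any eyepiece may be in any hole. Each barrel stands loosely, 20 mm deep, in a 26 mm wide hole, its foot 6 mm above the table, so each head begins 15 mm above the rack's top.
- white_eyepiece_center (a point): The same eyepiece with a white ring, in the remaining hole of the rack; point half-way up, 40 mm above its foot. Leave alone.
- stand_top (a point): Inspection stand: a fixed aluminium disc 70 mm across and 25 mm high with a flat white top. The point is the centre of the top face; z up. A like-sized dark disc with a black top stands nearby and is not the one.
Not all that is in view belongs to the job. What is shaped like the part that bears orange_eyepiece_center but red or yellow is not meant.

How it is judged:
By the outcome, as a careful person would: the job done as asked, in the order asked, and still so for the second after the job is handed in, with the robot touching nothing.
It also fails if it takes over 48 s, if anything falls off the work surface, if the arm or the gripper's body presses on something with over 40 N, if the wrist force passes 120 N, or if a joint passes its speed limit or range.

## Working session

There is one attempt and no reset: what is moved stays moved. The work goes in short steps, Python scripts to look and compute and a tool call to move; the robot and the scene stay as the last step left them, time stands still between calls to the robot, and variables do not carry over. Pictures are saved under pics/ and viewed, about 8 in all and at most 12, crops included, and the job is handed in when it is done.

Besides the shell and the picture viewer there is one more tool, called after "Call:" by a JSON object that holds its "op" and its "data", one argument or row to a line. apply_moves: Moves the arm, as the interface text tells. Its arguments: {"type":"object","properties":{"plan":{"type":"array","items":{"type":"array","items":{"type":"number"}}},"squeeze":{"type":"number"}},"required":["plan"]}

```bash
mkdir -p pics; cat > h.py <<'E'
import cv2, numpy as np
from scipy.spatial.transform import Rotation as R
from cell import robot, cams
def Tcam(n, st=None):
    c=cams.calibration(n)
    if n=="wrist":
        T=np.eye(4);T[:3,:3]=R.from_euler('xyz',st["tool_rot"]).as_matrix();T[:3,3]=st["tool_pos"]
        return c,T@np.array(c["T_tool_cam"])
    return c,np.linalg.inv(np.array(c["extrinsics"]))
def ray(n,px,st=None):
    c,T=Tcam(n,st)
    K=np.array([[c["fx"],0,c["cx"]],[0,c["fy"],c["cy"]],[0,0,1]])
    u=cv2.undistortPoints(np.array([[px]],float),K,np.array(c["dist"],float))[0,0]
    d=T[:3,:3]@np.array([u[0],-u[1],-1.]);return T[:3,3],d
def onz(n,px,z,st=None):
    o,d=ray(n,px,st);return o+d*(z-o[2])/d[2]
def shot(n,f):
    st=robot.observe();im=np.array(cams.read_camera(n));cv2.imwrite(f"pics/{f}.png",im);return st,im
E
python3 - <<'E'
from h import *
st,a=shot("top","t0");_,b=shot("scene","s0")
print(st["tool_rot"],st["tool_pos"],st["opening"],st["time"])
for n in("top","scene"):print(n,Tcam(n)[1].round(3).tolist())
print(cams.calibration("wrist"))
E
```

```text
[-1.57234343e+00  2.33124409e-04 -2.70375382e+00] [ 0.2224815  -0.47508846  0.23704381] 0.09174527678954376 0.0
top [[-0.137, 0.965, -0.224, 0.385], [-0.991, -0.134, 0.027, -0.007], [-0.004, 0.225, 0.974, 0.801], [0.0, 0.0, 0.0, 1.0]]
scene [[-0.06, -0.523, 0.85, 1.374], [0.998, -0.04, 0.045, 0.042], [0.011, 0.851, 0.524, 0.595], [0.0, 0.0, 0.0, 1.0]]
{'fx': 292.7170721799052, 'fy': 292.7170721799052, 'cx': 254.22735938931217, 'cy': 187.36611549730188, 'dist': array([0.01581392, 0.        , 0.        , 0.        , 0.        ]), 'T_tool_cam': array([[-3.33751876e-05, -9.57031441e-01, -2.89984171e-01,
        -7.99260794e-02],
       [-1.30653162e-04,  2.89984173e-01, -9.57031432e-01,
        -1.46128554e-01],
       [ 9.99999991e-01,  5.94624517e-06, -1.34717460e-04,
        -6.96796999e-04],
       [ 0.00000000e+00,  0.00000000e+00,  0.00000000e+00,
         1.00000000e+00]])}
```

View pics/t0.png

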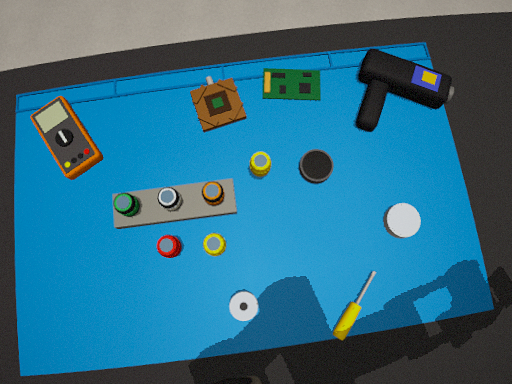

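View pics/s0.png

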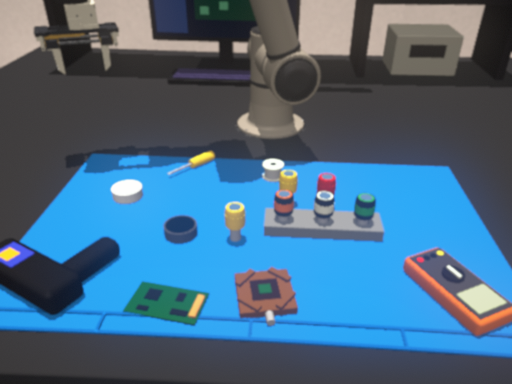

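The top view shows the rack with green (126,203), white (168,198) and orange (212,192). Lookalikes are yellow (260,162), yellow (214,243) and red (169,245). The white stand is at (403,220), the dark disc at (316,166), and there's a white roll with a hole at (243,305). My choice is orange at (212,192) and the stand at (403,220).

```bash
python3 - <<'E'
from h import *
a=cv2.imread("pics/t0.png");b=cv2.imread("pics/s0.png")
A=cv2.resize(a[140:265,110:290],None,fx=4,fy=4,interpolation=cv2.INTER_CUBIC)
cv2.imwrite("pics/c0.png",A)
h=cv2.cvtColor(a,cv2.COLOR_BGR2HSV)
def blob(m,box):
    x0,y0,x1,y1=box;k=np.zeros_like(m);k[y0:y1,x0:x1]=m[y0:y1,x0:x1]
    c=max(cv2.findContours(k,0,2)[0],key=cv2.contourArea);(p,r)=cv2.minEnclosingCircle(c);e=cv2.fitEllipse(cv2.convexHull(c)) 
    return p,r,e
notblue=cv2.bitwise_not(cv2.inRange(h,(95,100,60),(115,255,255)))
white=cv2.inRange(h,(0,0,150),(180,60,255))
p,r,e=blob(white,(375,195,430,245));print("stand",p,r,e,onz("top",e[0],.025))
print(np.linalg.norm(onz("top",(e[0][0]-r,e[0][1]),.025)-onz("top",(e[0][0]+r,e[0][1]),.025)))
o=cv2.inRange(h,(5,130,60),(20,255,255))
p,r,e=blob(o,(195,175,230,210));print("orange",p,r,e,onz("top",e[0],.083))
for n,q in dict(green=(126,202),white=(168,197),y1=(260,160),y2=(214,243),red=(169,244)).items():print(n,onz("top",q,.083))
for q in((113,196),(234,179),(238,212),(116,227)):print("rack",onz("top",q,.026))
E
```

```text
stand (403.0986022949219, 219.76296997070312) 17.34168815612793 ((403.30084228515625, 219.719970703125), (32.20737075805664, 34.855960845947266), 142.26658630371094) [ 0.45899646 -0.32539081  0.025     ]
0.07304325617018266
orange (211.1999969482422, 191.1999969482422) 10.0440034866333 ((211.28445434570312, 190.66860961914062), (17.416484832763672, 19.861276626586914), 59.44045639038086) [0.55893362 0.04930634 0.083     ]
green [0.55939752 0.2129967  0.083     ]
white [0.55803612 0.13207058 0.083     ]
y1 [ 0.60614551 -0.05039043  0.083     ]
y2 [0.4603156  0.05570372 0.083     ]
red [0.46952078 0.13839636 0.083     ]
rack [0.58960504 0.25686135 0.026     ]
rack [0.59075113 0.00472267 0.026     ]
rack [0.52160472 0.0054422  0.026     ]
rack [0.52447603 0.25455623 0.026     ]
```

View pics/c0.png

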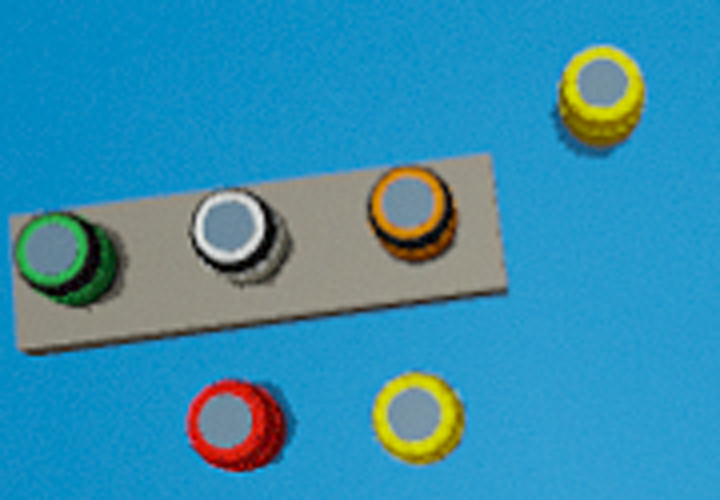

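The crop confirms the orange-ringed eyepiece in the rack's end hole, with the two yellow ones clearly free-standing. The rack geometry puts the holes at x≈0.556 and y≈0.046, 0.131 and 0.216, which agrees with the measured orange position. I'll grasp with the jaws along world x (yaw −90°).

Call:
{"op": "apply_moves", "data": {
  "plan": [
    [-0.052, 0.003, -0.033, 0, -10, 0, -1],
    [-0.104, 0.006, -0.066, 0, -20, 0, -1],
    [-0.156, 0.009, -0.099, 0, -30, 0, -1],
    [-0.208, 0.012, -0.132, 0, -40, 0, -1],
    [-0.26, 0.015, -0.165, 0, -50, 0, -1]
  ]
}}

```text
time: 0.72
tool_pos: [0.3888, -0.214, 0.2225]
tool_rot: [-1.571, -0.0, -1.826]
contact_force: [0.6, 1.0, -0.7]
opening: 0.0918
```

```bash
cat >> h.py <<'E'
def delta(target,yaw=-np.pi/2,st=None):
    st=st or robot.observe();M=R.from_euler('xyz',st["tool_rot"])
    Rt=R.from_euler('xyz',[-np.pi/2,0,yaw])
    print("t",round(st["time"],2),"tcp",np.round(st["tool_pos"],4),"rot",np.round(st["tool_rot"],3),"op",round(st["opening"],4),"F",np.round(st["contact_force"],2),"M",np.round(st["torque"],3))
    print("shift",M.inv().apply(np.array(target)-st["tool_pos"]).round(4),"turn",np.degrees((M.inv()*Rt).as_rotvec()).round(2))
E
python3 -c "
from h import *
delta([.557,.03,.2])"
```

```text
t 0.72 tcp [ 0.3888 -0.214   0.2225] rot [-1.571 -0.    -1.826] op 0.0918 F [ 0.63  1.01 -0.69] M [-0.072 -0.104 -0.017]
shift [-0.2786  0.0225  0.1012] turn [ -0.   -14.61   0.  ]
```

Call:
{"op": "apply_moves", "data": {
  "plan": [
    [-0.056, 0.005, 0.02, 0, -5, 0, -1],
    [-0.112, 0.01, 0.04, 0, -10, 0, -1],
    [-0.168, 0.014, 0.06, 0, -14.6, 0, -1],
    [-0.224, 0.018, 0.08, 0, -14.6, 0, -1],
    [-0.279, 0.0225, 0.101, 0, -14.6, 0, -1]
  ]
}}

```text
time: 1.35
tool_pos: [0.5583, 0.0296, 0.1998]
tool_rot: [-1.571, -0.0, -1.576]
contact_force: [0.0, -0.9, 0.9]
opening: 0.0921
```

```bash
python3 - <<'E'
from h import *
cams.read_camera("wrist")
st,im=shot("wrist","w0");delta([.557,.047,.052],st=st)
h=cv2.cvtColor(im,cv2.COLOR_BGR2HSV)
m=cv2.inRange(h,(5,130,60),(20,255,255))
for c in cv2.findContours(m,0,2)[0]:
    if cv2.contourArea(c)>100:
        e=cv2.fitEllipse(cv2.convexHull(c));print(cv2.contourArea(c),e,onz("wrist",e[0],.086,st),cv2.boundingRect(c))
E
```

```text
t 1.4 tcp [0.5611 0.0351 0.1989] rot [-1.569  0.003 -1.573] op 0.0916 F [0.64 3.59 0.31] M [ 0.116 -0.073  0.017]
shift [-0.0114  0.147  -0.0044] turn [-0.09 -0.14 -0.19]
2025.5 ((393.396484375, 319.38763427734375), (15.573898315429688, 324.1272277832031), 89.59044647216797) [ 0.7097484  -0.11015684  0.086     ] (241, 312, 271, 14)
525.0 ((412.6004333496094, 275.5472412109375), (26.94209861755371, 53.19290542602539), 169.18939208984375) [ 0.72218185 -0.05686445  0.086     ] (400, 250, 27, 51)
574.0 ((95.80361938476562, 275.1839904785156), (27.242164611816406, 53.064208984375), 12.631217956542969) [ 0.40228412 -0.05523194  0.086     ] (82, 250, 28, 51)
987.0 ((251.72769165039062, 172.8232879638672), (35.75251388549805, 36.562686920166016), 90.24888610839844) [0.56001612 0.05055924 0.086     ] (234, 155, 37, 36)
105.5 ((251.78709411621094, 165.97938537597656), (41.772029876708984, 42.69027328491211), 4.570245742797852) [0.56010138 0.05692916 0.086     ] (231, 145, 43, 20)
7084.0 ((431.2933654785156, 177.6346893310547), (105.03355407714844, 117.8086166381836), 55.16104507446289) [0.72371484 0.04548318 0.086     ] (383, 131, 100, 97)
```

View pics/w0.png

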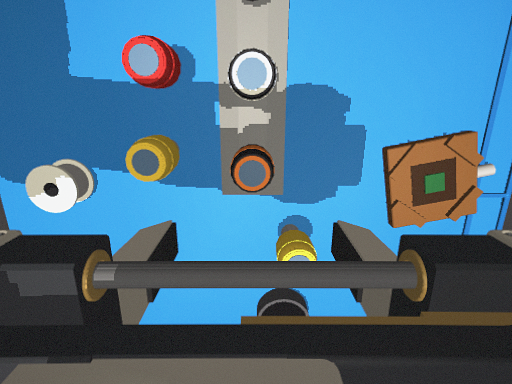

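The wrist view shows the orange eyepiece at (252,173) in the end hole between the open jaws. Yellow is at (152,158) and white at (252,73). Orange measures (0.560, 0.0505), and the top view agrees within 2 mm. The arm was still settling in this picture, so I'll go lower with a narrower opening and look once more when it is still.

Call:
{"op": "apply_moves", "data": {
  "plan": [
    [-0.006, 0.015, 0.001, 0, 0, 0, -0.5],
    [-0.013, 0.035, 0.001, 0, 0, 0, -0.5],
    [-0.019, 0.06, 0.001, 0, 0, 0, -0.5],
    [-0.019, 0.075, 0.001, 0, 0, 0, -0.5],
    [-0.019, 0.075, 0.001, 0, 0, 0, -0.5]
  ]
}}

```text
time: 2.08
tool_pos: [0.5576, 0.0459, 0.124]
tool_rot: [-1.574, -0.0, -1.577]
contact_force: [-0.1, -0.4, 0.5]
opening: 0.0686
```

```bash
python3 - <<'E'
from h import *
for i in range(4): cams.read_camera("wrist")
st,im=shot("wrist","w1");delta([.559,.049,.052],st=st)
h=cv2.cvtColor(im,cv2.COLOR_BGR2HSV)
m=cv2.inRange(h,(5,130,60),(20,255,255))
for c in cv2.findContours(m,0,2)[0]:
    if cv2.contourArea(c)>100:
        e=cv2.fitEllipse(cv2.convexHull(c));print(cv2.contourArea(c),e,onz("wrist",e[0],.086,st),cv2.boundingRect(c))
for q in ((10,0),):pass
E
```

```text
t 2.27 tcp [0.5592 0.0464 0.1261] rot [-1.569 -0.    -1.577] op 0.0687 F [ 0.19 -0.36 -0.18] M [-0.008 -0.127  0.031]
shift [-0.0027  0.0741 -0.0004] turn [-0.11 -0.35  0.01]
2310.5 ((357.5479736328125, 320.1114807128906), (19.81315040588379, 329.9833679199219), 89.70209503173828) [ 0.63900808 -0.03732287  0.086     ] (198, 311, 304, 15)
415.0 ((374.41448974609375, 275.02044677734375), (21.68888282775879, 52.284366607666016), 171.1161346435547) [0.64758613 0.00228539 0.086     ] (364, 250, 22, 51)
444.0 ((134.16921997070312, 274.80950927734375), (21.84478187561035, 52.147274017333984), 8.084672927856445) [0.47265233 0.00376811 0.086     ] (124, 250, 22, 51)
1688.0 ((253.7990264892578, 213.85882568359375), (45.46419906616211, 48.69078826904297), 89.69934844970703) [0.55996433 0.05072334 0.086     ] (230, 192, 49, 45)
331.0 ((254.02073669433594, 202.51161193847656), (55.86891555786133, 60.62043762207031), 175.8812713623047) [0.56016701 0.05895817 0.086     ] (226, 173, 57, 31)
4682.5 ((469.86126708984375, 198.30422973632812), (106.11575317382812, 123.9654541015625), 65.11040496826172) [0.70437953 0.06105182 0.086     ] (416, 152, 96, 102)
```

View pics/w1.png

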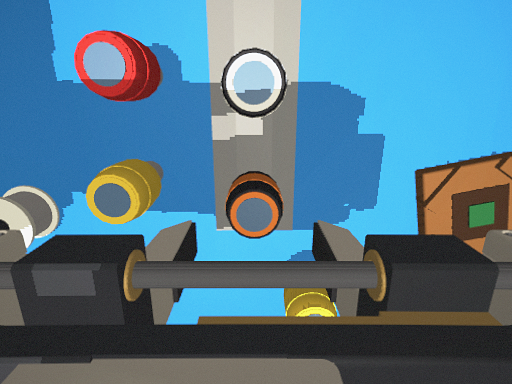

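Settled, the wrist image gives (0.560, 0.0507), with orange at column 254 centred between the fingers (134 and 374). I'll go down to grasp height.

Call:
{"op": "apply_moves", "data": {
  "plan": [
    [-0.004, 0.01, 0, 0, 0, 0, -0.5],
    [-0.004, 0.028, 0, 0, 0, 0, -0.5],
    [-0.004, 0.046, 0, 0, 0, 0, -0.5],
    [-0.004, 0.062, 0, 0, 0, 0, -0.5],
    [-0.004, 0.072, 0, 0, 0, 0, -0.5]
  ]
}}

```text
time: 2.95
tool_pos: [0.5583, 0.0509, 0.0521]
tool_rot: [-1.572, -0.0, -1.576]
contact_force: [0.9, 0.6, 0.2]
opening: 0.069
```

Call:
{"op": "apply_moves", "data": {
  "plan": [
    [0, 0, 0, 0, 0, 0, -0.5],
    [0, 0, 0, 0, 0, 0, -0.3],
    [0, 0, 0, 0, 0, 0, -0.1],
    [0, 0, 0, 0, 0, 0, 0.05],
    [0, 0, 0, 0, 0, 0, 0.2]
  ],
  "squeeze": 10
}}

```text
time: 3.58
tool_pos: [0.5588, 0.0507, 0.0535]
tool_rot: [-1.57, -0.0, -1.576]
contact_force: [-1.2, -0.3, 0.7]
opening: 0.0412
```

Call:
{"op": "apply_moves", "data": {
  "plan": [
    [0, 0, 0, 0, 0, 0, 0.3],
    [0, 0, 0, 0, 0, 0, 0.3],
    [0, 0, 0, 0, 0, 0, 0.3],
    [0, 0, 0, 0, 0, 0, 0.3],
    [0, 0, 0, 0, 0, 0, 0.3]
  ],
  "squeeze": 15
}}

```text
time: 4.2
tool_pos: [0.5588, 0.0507, 0.0535]
tool_rot: [-1.57, -0.0, -1.576]
contact_force: [-0.5, -0.1, 5.3]
opening: 0.0414
```

```bash
python3 - <<'E'
from h import *
delta([.559,.05,.052])
E
```

```text
t 4.2 tcp [0.5588 0.0507 0.0535] rot [-1.57  -0.    -1.576] op 0.0414 F [-0.55 -0.08  5.32] M [-0.08   0.032 -0.028]
shift [0.0007 0.0015 0.0002] turn [-0.03 -0.32  0.01]
```

Call:
{"op": "apply_moves", "data": {
  "plan": [
    [0, -0.005, 0, 0, 0, 0, 0.3],
    [0, -0.013, 0, 0, 0, 0, 0.3],
    [0, -0.023, 0, 0, 0, 0, 0.3],
    [0, -0.035, 0, 0, 0, 0, 0.3],
    [0, -0.047, 0, 0, 0, 0, 0.3]
  ]
}}

```text
time: 4.82
tool_pos: [0.5588, 0.0507, 0.1012]
tool_rot: [-1.57, -0.0, -1.576]
contact_force: [-0.3, 0.4, -1.2]
opening: 0.0415
```

Call:
{"op": "apply_moves", "data": {
  "plan": [
    [0, -0.012, 0, 0, 0, 0, 0.3],
    [0, -0.026, 0, 0, 0, 0, 0.3],
    [0, -0.042, 0, 0, 0, 0, 0.3],
    [0, -0.054, 0, 0, 0, 0, 0.3],
    [0, -0.06, 0, 0, 0, 0, 0.3]
  ]
}}

```text
time: 5.45
tool_pos: [0.559, 0.0507, 0.1612]
tool_rot: [-1.57, -0.0, -1.576]
contact_force: [-0.6, -0.2, -0.8]
opening: 0.0415
```

```bash
python3 - <<'E'
from h import *
shot("scene","s1");delta([.459,-.325,.15])
E
```

```text
t 5.5 tcp [0.5591 0.0507 0.1616] rot [-1.569 -0.    -1.576] op 0.0417 F [ 0.49 -0.46 -0.62] M [-0.014 -0.127 -0.026]
shift [ 0.3763  0.0115 -0.0981] turn [-0.1  -0.32  0.01]
```

View pics/s1.png

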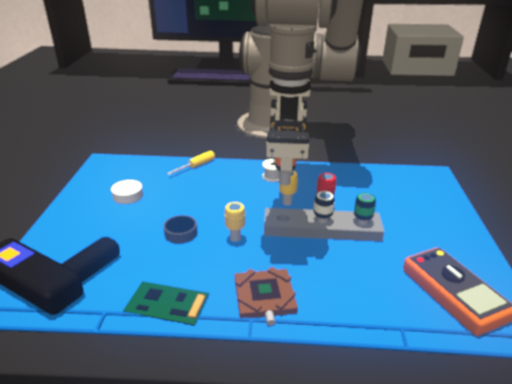

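The scene view shows the orange eyepiece held upright, its hole empty, and white (324,203) and green (365,206) still in the rack. I'll carry it slightly past the stand, so the wrist camera looks straight down on the stand.

Call:
{"op": "apply_moves", "data": {
  "plan": [
    [0.02, 0, -0.005, 0, 0, 0, 0.3],
    [0.06, 0, -0.015, 0, 0, 0, 0.3],
    [0.105, 0, -0.025, 0, 0, 0, 0.3],
    [0.15, 0, -0.035, 0, 0, 0, 0.3],
    [0.195, 0, -0.045, 0, 0, 0, 0.3]
  ]
}}

```text
time: 6.12
tool_pos: [0.5112, -0.1461, 0.1596]
tool_rot: [-1.572, 0.0, -1.577]
contact_force: [-0.2, 0.4, 0.1]
opening: 0.0417
```

Call:
{"op": "apply_moves", "data": {
  "plan": [
    [0.045, 0, -0.01, 0, 0, 0, 0.3],
    [0.09, 0, -0.02, 0, 0, 0, 0.3],
    [0.13, 0, -0.03, 0, 0, 0, 0.3],
    [0.17, 0, -0.04, 0, 0, 0, 0.3],
    [0.205, 0, -0.05, 0, 0, 0, 0.3]
  ]
}}

```text
time: 6.75
tool_pos: [0.4597, -0.3507, 0.1595]
tool_rot: [-1.572, 0.001, -1.577]
contact_force: [0.5, 0.2, -0.7]
opening: 0.0416
```

Call:
{"op": "apply_moves", "data": {
  "plan": [
    [0.025, 0, -0.003, 0, 0, 0, 0.3],
    [0.04, 0, -0.003, 0, 0, 0, 0.3],
    [0.05, 0, -0.003, 0, 0, 0, 0.3],
    [0.05, 0, -0.003, 0, 0, 0, 0.3],
    [0.05, 0, -0.003, 0, 0, 0, 0.3]
  ]
}}

```text
time: 7.38
tool_pos: [0.4583, -0.3978, 0.1602]
tool_rot: [-1.571, 0.001, -1.575]
contact_force: [-0.2, -0.3, -1.3]
opening: 0.0414
```

```bash
python3 - <<'E'
from h import *
for i in range(3): cams.read_camera("wrist")
st,im=shot("wrist","w2");delta([.459,-.325,.15],st=st)
def circ(n,im,st):
    h=cv2.cvtColor(im,cv2.COLOR_BGR2HSV)
    m=cv2.inRange(h,(0,0,140),(180,70,255))
    for c in cv2.findContours(m,0,2)[0]:
        if cv2.contourArea(c)>400:
            e=cv2.fitEllipse(cv2.convexHull(c));print(n,cv2.contourArea(c),np.round(e[0],1),np.round(e[1],1),onz(n,e[0],.025,st).round(4))
circ("wrist",im,st)
s=cv2.imread("pics/s1.png");print(onz("scene",(127,188),.025))
E
```

```text
t 7.53 tcp [ 0.4585 -0.398   0.1603] rot [-1.571  0.    -1.575] op 0.0415 F [-0.05 -1.41 -0.49] M [-0.049 -0.107 -0.022]
shift [-0.073   0.0104  0.0002] turn [-0.   -0.26 -0.  ]
wrist 4577.5 [255.2 103.4] [75.6 78.6] [ 0.4607 -0.3225  0.025 ]
[ 0.46604515 -0.31946399  0.025     ]
```

View pics/w2.png

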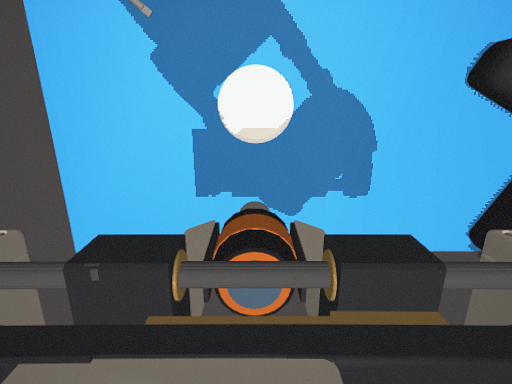

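The wrist view shows the white stand as a clean 76×79 px circle at (255,103) with the held eyepiece aligned in column at about 255. The stand centre is (0.4607, −0.3225), and the top view's (0.459, −0.3254) agrees within 3 mm. I'll move over it and descend.

Call:
{"op": "apply_moves", "data": {
  "plan": [
    [-0.012, 0, 0.0015, 0, 0, 0, 0.3],
    [-0.032, 0, 0.0015, 0, 0, 0, 0.3],
    [-0.055, 0, 0.0015, 0, 0, 0, 0.3],
    [-0.07, 0, 0.0015, 0, 0, 0, 0.3],
    [-0.0745, 0, 0.0015, 0, 0, 0, 0.3]
  ]
}}

```text
time: 8.2
tool_pos: [0.4603, -0.3231, 0.1605]
tool_rot: [-1.571, -0.0, -1.575]
contact_force: [0.3, -0.5, -0.4]
opening: 0.0415
```

Call:
{"op": "apply_moves", "data": {
  "plan": [
    [0, 0.012, 0, 0, 0, 0, 0.3],
    [0, 0.03, 0, 0, 0, 0, 0.3],
    [0, 0.05, 0, 0, 0, 0, 0.3],
    [0, 0.066, 0, 0, 0, 0, 0.3],
    [0, 0.076, 0, 0, 0, 0, 0.3]
  ]
}}

```text
time: 8.82
tool_pos: [0.4597, -0.3243, 0.0828]
tool_rot: [-1.572, 0.001, -1.577]
contact_force: [0.4, -0.3, -0.3]
opening: 0.0413
```

Call:
{"op": "apply_moves", "data": {
  "plan": [
    [0, 0.002, 0, 0, 0, 0, 0.3],
    [0, 0.004, 0, 0, 0, 0, 0.3],
    [0, 0.006, 0, 0, 0, 0, 0.3],
    [0, 0.006, 0, 0, 0, 0, 0.3],
    [0, 0.006, 0, 0, 0, 0, 0.3]
  ]
}}

```text
time: 9.45
tool_pos: [0.4602, -0.3243, 0.0785]
tool_rot: [-1.57, -0.0, -1.576]
contact_force: [-0.0, -0.1, -1.4]
opening: 0.0416
```

```bash
python3 - <<'E'
from h import *
shot("scene","s2");shot("top","t2");delta([.4605,-.3235,.0725])
a=cv2.imread("pics/s2.png")[130:220,70:210];b=cv2.imread("pics/t2.png")[165:275,345:460]
f=lambda i:cv2.resize(i,(400,400*i.shape[0]//i.shape[1]),interpolation=cv2.INTER_CUBIC)
A,B=f(a),f(b);H=max(len(A),len(B))
cv2.imwrite("pics/c2.png",np.hstack([cv2.copyMakeBorder(i,0,H-len(i),0,0,0) for i in(A,B)]))
E
```

```text
t 9.55 tcp [ 0.4602 -0.3243  0.0784] rot [-1.571 -0.    -1.576] op 0.0416 F [-0.66  0.83 -0.79] M [-0.017 -0.104 -0.007]
shift [-0.0008  0.0059  0.0003] turn [-0.02 -0.32  0.02]
```

View pics/c2.png

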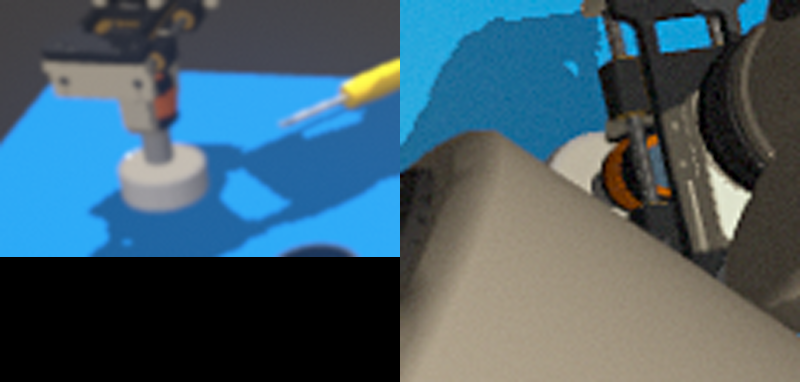

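The left crop shows the barrel just above the stand and near its centre (foot ≈(157,160), top face centred ≈(163,158)). I'll go down in millimetres and watch the force.

Call:
{"op": "apply_moves", "data": {
  "plan": [
    [0, 0.001, 0, 0, 0, 0, 0.3],
    [0, 0.002, 0, 0, 0, 0, 0.3],
    [0, 0.003, 0, 0, 0, 0, 0.3],
    [0, 0.004, 0, 0, 0, 0, 0.3],
    [0, 0.004, 0, 0, 0, 0, 0.3]
  ]
}}

```text
time: 10.18
tool_pos: [0.46, -0.3242, 0.0741]
tool_rot: [-1.571, 0.0, -1.576]
contact_force: [0.5, 1.0, -1.6]
opening: 0.0415
```

Call:
{"op": "apply_moves", "data": {
  "plan": [
    [0, 0.0003, 0, 0, 0, 0, 0.3],
    [0, 0.0006, 0, 0, 0, 0, 0.3],
    [0, 0.001, 0, 0, 0, 0, 0.3],
    [0, 0.001, 0, 0, 0, 0, 0.3],
    [0, 0.001, 0, 0, 0, 0, 0.3]
  ]
}}

```text
time: 10.8
tool_pos: [0.4601, -0.3242, 0.0732]
tool_rot: [-1.571, -0.0, -1.576]
contact_force: [-0.2, -0.0, -1.0]
opening: 0.0417
```

Call:
{"op": "apply_moves", "data": {
  "plan": [
    [0, 0.0003, 0, 0, 0, 0, 0.3],
    [0, 0.0006, 0, 0, 0, 0, 0.3],
    [0, 0.0008, 0, 0, 0, 0, 0.3],
    [0, 0.0008, 0, 0, 0, 0, 0.3],
    [0, 0.0008, 0, 0, 0, 0, 0.3]
  ]
}}

```text
time: 11.42
tool_pos: [0.4601, -0.3242, 0.0725]
tool_rot: [-1.571, -0.0, -1.576]
contact_force: [-0.1, 0.9, 0.6]
opening: 0.0414
```

Call:
{"op": "apply_moves", "data": {
  "plan": [
    [0, 0.0002, 0, 0, 0, 0, 0.3],
    [0, 0.0004, 0, 0, 0, 0, 0.3],
    [0, 0.0006, 0, 0, 0, 0, 0.3],
    [0, 0.0006, 0, 0, 0, 0, 0.3],
    [0, 0.0006, 0, 0, 0, 0, 0.3]
  ]
}}

```text
time: 12.05
tool_pos: [0.4601, -0.3243, 0.0725]
tool_rot: [-1.57, -0.0, -1.576]
contact_force: [-2.8, 0.5, 6.8]
opening: 0.0416
```

There is contact: 6.8 N upward and the tool has stopped descending. I'll ease the grip first so the foot seats flat, then open slowly.

Call:
{"op": "apply_moves", "data": {
  "plan": [
    [0, 0, 0, 0, 0, 0, 0.25],
    [0, 0, 0, 0, 0, 0, 0.2],
    [0, 0, 0, 0, 0, 0, 0.16],
    [0, 0, 0, 0, 0, 0, 0.13],
    [0, 0, 0, 0, 0, 0, 0.12]
  ],
  "squeeze": 3
}}

```text
time: 12.68
tool_pos: [0.4602, -0.3243, 0.0719]
tool_rot: [-1.57, -0.0, -1.576]
contact_force: [-1.3, 0.7, 4.7]
opening: 0.0411
```

Call:
{"op": "apply_moves", "data": {
  "plan": [
    [0, 0, 0, 0, 0, 0, 0.11],
    [0, 0, 0, 0, 0, 0, 0.1],
    [0, 0, 0, 0, 0, 0, 0.09],
    [0, 0, 0, 0, 0, 0, 0.08],
    [0, 0, 0, 0, 0, 0, 0.07]
  ]
}}

```text
time: 13.3
tool_pos: [0.4599, -0.324, 0.0714]
tool_rot: [-1.571, 0.001, -1.576]
contact_force: [0.3, -0.0, 0.3]
opening: 0.0424
```

Call:
{"op": "apply_moves", "data": {
  "plan": [
    [0, 0, 0, 0, 0, 0, 0.06],
    [0, 0, 0, 0, 0, 0, 0.05],
    [0, 0, 0, 0, 0, 0, 0.04],
    [0, 0, 0, 0, 0, 0, 0.03],
    [0, 0, 0, 0, 0, 0, 0.02]
  ]
}}

```text
time: 13.92
tool_pos: [0.4601, -0.3242, 0.0719]
tool_rot: [-1.571, -0.0, -1.576]
contact_force: [0.3, 0.2, -0.6]
opening: 0.0451
```

```bash
python3 - <<'E'
from h import *
shot("scene","s3");st,im=shot("wrist","w3");delta([.4605,-.3235,.0725])
a=cv2.imread("pics/s3.png")[130:220,70:210]
f=lambda i:cv2.resize(i,(400,400*i.shape[0]//i.shape[1]),interpolation=cv2.INTER_CUBIC)
A,B=f(a),f(im);H=max(len(A),len(B))
cv2.imwrite("pics/c3.png",np.hstack([cv2.copyMakeBorder(i,0,H-len(i),0,0,0) for i in(A,B)]))
E
```

```text
t 14.03 tcp [ 0.4601 -0.3242  0.0718] rot [-1.571 -0.    -1.576] op 0.045 F [-0.51  0.21 -0.15] M [ 0.067 -0.075 -0.04 ]
shift [-0.0007 -0.0007  0.0004] turn [-0.   -0.32  0.  ]
```

View pics/c3.png

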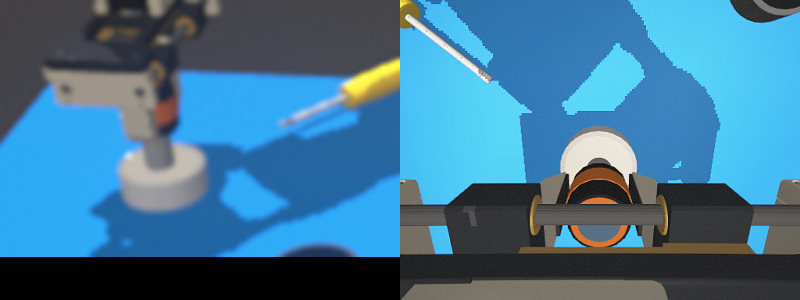

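It stands upright on the stand with the jaws just clear (45 mm opening, zero force). I'll open further symmetrically, then withdraw straight up.

Call:
{"op": "apply_moves", "data": {
  "plan": [
    [0, 0, 0, 0, 0, 0, -0.03],
    [0, 0, 0, 0, 0, 0, -0.1],
    [0, 0, 0, 0, 0, 0, -0.2],
    [0, 0, 0, 0, 0, 0, -0.3],
    [0, 0, 0, 0, 0, 0, -0.4]
  ]
}}

```text
time: 14.65
tool_pos: [0.4601, -0.3242, 0.0718]
tool_rot: [-1.571, -0.0, -1.576]
contact_force: [-0.5, -0.7, 0.5]
opening: 0.0632
```

Call:
{"op": "apply_moves", "data": {
  "plan": [
    [0, 0, 0, 0, 0, 0, -0.5],
    [0, -0.008, 0, 0, 0, 0, -0.5],
    [0, -0.022, 0, 0, 0, 0, -0.5],
    [0, -0.042, 0, 0, 0, 0, -0.5],
    [0, -0.065, 0, 0, 0, 0, -0.5]
  ]
}}

```text
time: 15.28
tool_pos: [0.4601, -0.3243, 0.1384]
tool_rot: [-1.57, -0.0, -1.576]
contact_force: [-0.2, 0.0, 0.5]
opening: 0.0688
```

Call:
{"op": "apply_moves", "data": {
  "plan": [
    [0, -0.025, 0, 0, 0, 0, -0.5],
    [0, -0.05, 0, 0, 0, 0, -0.5],
    [0.04, -0.07, 0, 0, 0, 0, -0.5],
    [0.08, -0.08, 0, 0, 0, 0, -0.5],
    [0.1, -0.08, 0, 0, 0, 0, -0.5]
  ]
}}

```text
time: 15.9
tool_pos: [0.4596, -0.4264, 0.2192]
tool_rot: [-1.568, -0.003, -1.577]
contact_force: [-0.9, 0.5, -0.6]
opening: 0.0687
```

```bash
python3 - <<'E'
from h import *
for i in range(4): cams.read_camera("wrist")
s=shot("scene","s4")[1];st,im=shot("wrist","w4");delta([.4605,-.3235,.0725],st=st)
h=cv2.cvtColor(im,cv2.COLOR_BGR2HSV)
m=cv2.inRange(h,(5,130,60),(20,255,255))
for c in cv2.findContours(m,0,2)[0]:
    if cv2.contourArea(c)>80:
        e=cv2.fitEllipse(cv2.convexHull(c));print(np.round(e[0]),np.round(e[1]),onz("wrist",e[0],.105,st))
f=lambda i:cv2.resize(i,(400,400*i.shape[0]//i.shape[1]),interpolation=cv2.INTER_CUBIC)
A,B=f(s[110:250,70:400]),f(im);H=max(len(A),len(B))
cv2.imwrite("pics/c4.png",np.hstack([cv2.copyMakeBorder(i,0,H-len(i),0,0,0) for i in(A,B)]))
E
```

```text
t 16.15 tcp [ 0.4595 -0.4233  0.2172] rot [-1.571  0.    -1.576] op 0.0685 F [-0.56  0.7  -0.24] M [ 0.038 -0.072  0.01 ]
shift [-0.0997  0.1447  0.0005] turn [ 0.   -0.3  -0.03]
[359. 320.] [ 18. 337.] [ 0.57146266 -0.56958979  0.105     ]
[375. 275.] [22. 52.] [ 0.58151456 -0.51515303  0.105     ]
[134. 275.] [21. 53.] [ 0.3387251  -0.51340115  0.105     ]
```

View pics/c4.png

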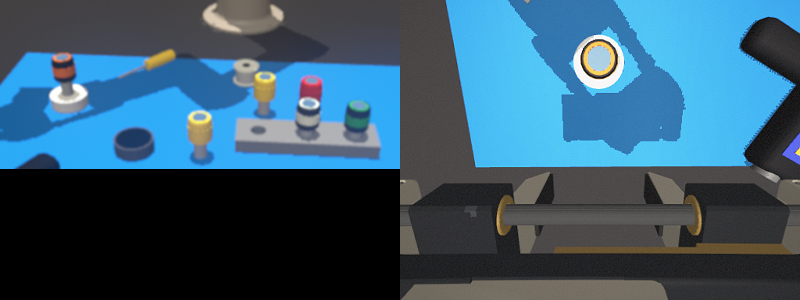

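The last view shows the orange eyepiece upright in the middle of the white disc (scene crop (63,78)). White and green are still in the rack and the gripper is clear, so I'll hand in.

```bash
python3 -c "
from cell import robot
print(robot.hand_in())"
```

```text
the job is handed in; nothing more can be done
None
```

The orange-ringed eyepiece is standing upright on the white-topped stand, and I handed the job in at about 16 s. I lifted it from the rack's end hole and lowered it in sub-millimetre steps until the stand pushed back with about 7 N. I then eased the grip to 3 N, opened the jaws slowly and backed the gripper away.

**Last checks:** The final scene and wrist pictures show it upright near the middle of the stand, with the white and green eyepieces still in the rack. The gripper is about 0.1 m away to the side and above it, with no contact force.

**Checks that failed or disagreed:**
- **Final centring:** My colour check for the orange rim's position found nothing in the last wrist picture. The final centring is therefore judged by eye and from the tool's release position, (0.460, −0.324).
- **Stand centre:** The wrist camera put it at (0.461, −0.3225) and the top camera at (0.459, −0.325), about 3 mm apart. A rough scene-camera estimate was about 6–9 mm away from those.

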